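# Hold the funnel over the jar on the kitchen scale

## Task

Stand the open spice jar upright in the middle of the kitchen scale's round plate, without dropping it, and let go. Then lift the funnel out of the crock, carry it over the spice bottles and finish holding it in the gripper, still and upright, with its spout centred about a centimetre above the jar's mouth: so that the scale reads true, the funnel must never touch the jar. Leave the other things on the counter undisturbed.

Things in the scene. Friction and masses are not known exactly. Their poses are not given: they have to be found in the camera images.
- jar: Empty white ceramic spice jar, open at the top, no lid and no handle: straight round wall, outer diameter 54 mm, height 80 mm, wall 4 mm, 0.15 to 0.27 kg. Loose; starts standing on the counter on the robot's side of the crock. Origin: centre of its underside, z up.
- jar_mouth (a point): Centre of the jar's mouth (46 mm wide), in the plane of its rim, 80 mm above the jar's underside.
- scale: Small kitchen scale, fixed to the counter: white base 170 x 130 mm, 28 mm high, with a round steel weighing plate of 72 mm diameter on a short stem above it. Origin on the counter directly below the plate's centre; the base is offset 20 mm to -x of it. The plate does not give. The scale stands on one side of the spice rack, crock and jar on the other; the sides may be swapped.
- scale_plate (a point): Centre of the upper face of the scale's round plate, 52 mm above the counter.
- funnel: Steel funnel, 0.07 kg, loose, standing upright in the crock's mouth. Spout 16 to 18 mm wide and 32 mm long at the bottom, then a cone up to a rim of 74 mm diameter; 72 mm high in all. A straight bar handle sticks out level from the rim along the funnel's +x. Origin: centre of the spout's lower end; z up along the funnel's axis. At the start the spout end is about 34 mm above the counter, and the handle points away from the robot, up to 55 degrees to either side.
- spout (a point): Centre of the lower end of the funnel's spout (the same point as the funnel's origin).
- funnel_handle (a point): Middle of the free part of the handle, 74 mm from the funnel's axis and 66 mm above the spout end. The bar is 16 mm wide (level, along the funnel's y), 12 mm thick in height, and free from 38 to 102 mm from the axis; about 100 mm above the counter at the start, nothing beneath it.
- crock: Terracotta crock, fixed: outer diameter 64 mm, mouth 50 mm wide, 85 mm high; the funnel's cone rests on its mouth. Origin: centre of its underside.
- rack: Low wooden spice tray, fixed, 270 mm (its x, pointing away from the robot) x 76 mm, walls 35 mm high, between the scale and the crock. Origin: centre of its underside.
- bottle_a: Green bottle standing loose in the tray, 46 mm diameter, 150 mm high; origin at its underside. Bystander.
- bottle_b: Amber bottle standing loose in the tray, 48 mm diameter, 140 mm high; origin at its underside. Bystander.
- bottle_c: Grey lidded jar standing loose in the tray, 50 mm diameter, 100 mm high; origin at its underside. Bystander.
- mug: White mug with a side handle, 80 mm wide, 90 mm high, loose on the counter behind the tray; origin at its underside. Bystander.
- spread_jar: Closed jar of spread, 84 mm diameter, 120 mm high, loose behind the tray; origin at its underside. Bystander.
- shaker: Small steel shaker, 42 mm diameter, 85 mm high, loose near the left edge of the work area; origin at its underside. Bystander.
- spoon: Metal spoon, 184 mm long, lying loose on the counter near the right edge of the work area. Bystander.
Mind the look-alikes: they are no part of the job. Leave any yellow look-alike of the funnel alone.

How it is judged:
On the way:
1. the jar stands upright in the middle of the scale's plate, let go (horizontal distance between jar and scale_plate below 0.01 m and z of jar in the frame of scale_plate between -0.003 and 0.003 m and contact force between jar and scale above 0.5 N and angle between jar's own z axis and vertical below 0.08 rad and contact force between each of the arm, the fingers and jar below 0.05 N and linear speed of jar below 0.02 m/s), for 0.3 s.
At the end, for the whole second after the job is handed in: Jar upright, at rest and untouched by the robot on the plate, centre within 10 mm of it. Funnel still in the fingers, within 0.15 rad of upright, spout within 8 mm of the mouth centre line and 3 to 20 mm above the rim, not touching jar, scale, crock or tray (all of step 1 and horizontal distance between spout and jar_mouth below 0.008 m and z of spout in the frame of jar_mouth between 0.003 and 0.02 m and angle between funnel's own z axis and vertical below 0.15 rad and contact force between the fingers and funnel above 0.5 N and contact force between funnel and jar below 0.05 N and contact force between funnel and scale below 0.05 N and contact force between funnel and crock below 0.05 N and contact force between funnel and rack below 0.05 N and linear speed of funnel below 0.02 m/s); the arm keeps its last pose, push and grip.
It fails at once if the funnel touches the jar (contact force between funnel and jar above 0.2 N).
It fails at once if the jar is dropped (falls free by more than about a centimetre) (linear speed of jar above 0.45 m/s and contact force between the fingers and jar below 0.05 N).
It fails at once if a bystander is knocked over or shifted by more than 30 mm (distance of any of bottle_a, bottle_b, bottle_c, mug, spread_jar, shaker, spoon from where it was at the start of the episode above 0.03 m or angle between any of bottle_a, bottle_b, bottle_c, mug, spread_jar, shaker's own z axis and vertical above 0.4 rad).
It also fails if it takes over 67 s, if anything falls off the work surface, if the arm or the gripper's body presses on something with over 40 N, if the wrist force passes 120 N, or if a joint passes its speed limit or range.

## Robot

A 6-joint arm with a two-finger parallel gripper is mounted at the origin on the work surface. World frame = base frame: x ahead of the robot, y to its left, z up, the work surface at z = 0. Lengths are in m, angles in rad, forces in N, time in s.
With the tool pointing down it reaches from about 0.325 to 0.85 m from the base axis. Payload 15.5 kg.
Tool frame: the origin (TCP) lies midway between the tips of the shut fingers; the grasp point (between the pads) lies 19 mm behind it; z points along the fingers, y is the direction in which the jaws open and shut (so a half turn about z gives the same grasp; the last joint's range is limited). The gripper opens to 91 mm and grips with 3 to 60 N. Pads are 32 mm wide; open, the fingers measure 118 mm over their backs; the gripper's body (76 mm by 178 mm) begins 60 mm behind the grasp point.
Start: joints at [-0.096, 0.494, 1.345, -0, 1.302, -0.096], TCP at [0.625, 0, 0.214] pointing down, gripper open.
Joint ranges: [-2.91, 2.91], [-0.82, 2.16], [0.22, 2.67], [-1.22, 4.37], [0.12, 2.79], [-3.08, 3.08]. Speed limits (rad/s): [1.89, 1.89, 2.57, 3.01, 3.01, 3.01].

## Interface

Orientations are given as a unit quaternion [x, y, z, w].
In Python, from workcell import robot gives the robot as it stands.
- The arm moves only by the shell command python3 -m pendant 'ROWS' [FORCE]. ROWS is JSON, one flat list of numbers, 5 for each row, row after row: the shift along the world's x, y, z in mm, then the turn about the world's z in degrees, then the finger opening in mm, from 0 to 91.2. A call has 1 to 20 rows; each row is the pose to reach, as a shift and turn from the pose measured when the call began; what a row does not reach only later rows make up. A row lasts 1/8 s, in which the tool goes at most 62.5 mm and 10.7 degrees, less where a joint would pass 70% of its speed; a pose out of reach is approached as far as the arm can. A call with a gripper value outside its range is refused whole. The fingers move at their own pace and stop on an object; FORCE is the grip in N (left out, the last holds). Time passes only in rows, so rows that repeat a pose let the fingers close. It gives the time, the measured TCP pose, the force and the opening at its end, in the units of the state.
- robot.get_obs(): the state, without advancing time (a new reading comes with each control period).
- robot.capture(name): name is "scene" or "side" or "wrist"; returns (picture, depth): 400x640x3 uint8, red, green, blue; 400x640 float32, m along the optical axis (not along the pixel's ray), 0 where there is no reading.
- robot.get_calibration(name): a dict with "K" (3x3 intrinsics, pixels), "dist_coeffs" ([k1, k2, p1, p2, k3] as OpenCV has them; the pictures are not rectified), "R" (3x3) and "t" (3): a world point X has camera coordinates R X + t; the wrist camera has in their place "T_tool_cam" (4x4, takes a point from camera to tool coordinates, whose origin is the TCP and whose axes are the flange's). Camera axes: x right, y down, z forward; pixel columns grow to the right and rows downward; lengths in m; the calibration is good to about 2 mm. A picture is of the moment at which its call begins: read the wrist's pose just before it. get_calibration takes no time and is no camera call.
- robot.close_job(): hands the job in, once; it reports no verdict.
The state is a dict: "t": time; "joint_positions": joint angles; "joint_vel": joint speeds; "tau": joint torques, N m; "tool_pos": TCP position; "ee_rot": TCP orientation; "wrist_force": force on the tool from outside, world axes, zero at the start; "wrist_torque": the same for the moment, N m; "width": finger opening in m.
Only numpy, scipy, OpenCV 4.12 (cv2) and the standard library are available. Lean on these libraries where they do the work, as an engineer would, in place of code of your own. Each camera call takes 0.05 s, during which the arm holds its last target. There are 200 camera calls.

## Working session

There is one attempt and no reset: what is moved stays moved. The work goes in short steps, Python scripts to look and compute and a shell command to move; the robot and the scene stay as the last step left them, time stands still between calls to the robot, and variables do not carry over. Pictures are saved under pics/ and viewed, about 8 in all and at most 12, crops included, and the job is handed in when it is done.

```bash
ls; mkdir -p pics
cat > h.py <<'E'
import numpy as np,cv2
from workcell import robot
from scipy.spatial.transform import Rotation as Ro
def snap(n):
    o=robot.get_obs(); im,d=robot.capture(n); c=robot.get_calibration(n)
    if n=='wrist':
        T=np.eye(4);T[:3,:3]=Ro.from_quat(o['ee_rot']).as_matrix();T[:3,3]=o['tool_pos']
        W=T@np.array(c['T_tool_cam']);c['R']=W[:3,:3].T;c['t']=-c['R']@W[:3,3]
    return im,d,c
def cloud(d,c):
    h,w=d.shape;u,v=np.meshgrid(np.arange(w),np.arange(h))
    p=cv2.undistortPoints(np.stack([u,v],-1).reshape(-1,1,2).astype(np.float64),np.array(c['K']),np.array(c['dist_coeffs'])).reshape(h,w,2)
    X=np.dstack([p,np.ones((h,w))])*d[...,None]
    P=(X-np.array(c['t']).reshape(3))@np.array(c['R']);P[d<=0]=np.nan
    return P
def ray(uv,c,z):
    p=cv2.undistortPoints(np.array(uv,float).reshape(-1,1,2),np.array(c['K']),np.array(c['dist_coeffs'])).reshape(-1,2)
    D=np.c_[p,np.ones(len(p))]@np.array(c['R']);C=-np.array(c['R']).T@np.array(c['t']).reshape(3)
    return C+D*((z-C[2])/D[:,2])[:,None]
def save(n,im): cv2.imwrite('pics/'+n+'.png',im[...,::-1])
E
python3 - <<'E'
from h import *
for n in('scene','side','wrist'):
    im,d,c=snap(n);save(n+'0',im);np.savez('pics/'+n+'0.npz',im=im,d=d,R=c['R'],t=c['t'],K=c['K'],D=c['dist_coeffs'])
    print(n,-np.array(c['R']).T@np.array(c['t']).ravel(),np.array(c['R'])[2])
print(robot.get_obs())
E
```

```text
pics
scene [1.29839762 0.05749252 1.05805959] [-0.59008222 -0.06289208 -0.80488978]
side [ 0.32744432 -0.93591454  0.92482599] [ 0.20688464  0.71787872 -0.66471715]
wrist [0.62477635 0.07102721 0.38432339] [-7.22265350e-04 -2.51185955e-01 -9.67938580e-01]
{'t': 0.15, 'joint_positions': array([-9.54951182e-02,  4.94069991e-01,  1.34600985e+00,  1.52409554e-05,
        1.30247837e+00, -9.54765110e-02]), 'joint_vel': array([ 0.00086132, -0.00305303, -0.00357475, -0.00116379, -0.00186277,
        0.00063971]), 'tau': array([ 1.45823004e-03, -8.79202652e+01, -3.82049453e+01,  7.07547739e-02,
        5.02106908e-02, -1.00879424e-04]), 'tool_pos': array([6.24700613e-01, 4.01353780e-05, 2.13449729e-01]), 'ee_rot': array([ 7.07114708e-01,  7.07098689e-01, -3.01606390e-04, -3.77042969e-04]), 'wrist_force': array([-0.562126  , -0.3032825 , -0.94533915]), 'wrist_torque': array([-0.00712364,  0.01886461,  0.00177196]), 'width': 0.09131759402247348}
```

View pics/scene0.png

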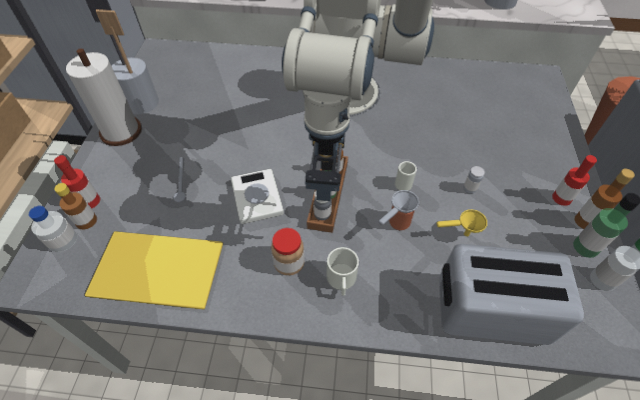

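View pics/side0.png

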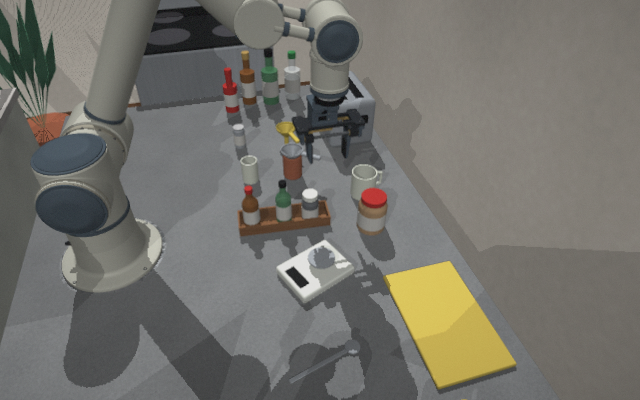

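The scene view shows the scale plate at about (256,190), rack at (325,200), jar at (405,176), steel funnel at (404,203) with its handle to (387,218), and the yellow decoy at (473,221). In the side view the jar is at (250,168), the funnel at (292,155) and the plate at (322,257). Next I'll measure these with depth.

Run:
```python
from h import *
def load(n):
    z=np.load(f'pics/{n}0.npz');return z['im'],z['d'],dict(K=z['K'],dist_coeffs=z['D'],R=z['R'],t=z['t'])
def fit(q,name):
    if len(q)<5: print(name,'few',len(q));return
    (x,y),r=cv2.minEnclosingCircle(q[:,:2].astype(np.float32)*1000)
    print(name,len(q),'circ',round(x),round(y),'r',round(r,1),'med',np.median(q,0).round(3))
rg={'scene':dict(jar=(390,420,158,192,.074,.09),plate=(235,285,175,215,.046,.06),funnel=(376,422,190,230,.098,.125),botA=(305,350,130,235,.09,.2),mug=(320,360,245,295,.08,.1),spread=(270,305,225,275,.11,.13),shaker=(462,488,162,195,.07,.1),yel=(430,492,208,235,.05,.2)),
'side':dict(jar=(238,262,152,185,.074,.09),plate=(300,345,240,275,.046,.06),funnel=(278,324,140,165,.095,.125),bots=(240,325,178,220,.09,.2),mug=(348,385,160,200,.08,.1),spread=(355,390,185,235,.11,.13))}
for n in rg:
    im,d,c=load(n);P=cloud(d,c)
    for k,(a,b,e,f,z0,z1) in rg[n].items():
        q=P[e:f,a:b].reshape(-1,3);q=q[(q[:,2]>z0)&(q[:,2]<z1)];fit(q,n+' '+k)
        if 'bot' in k:
            for lo,hi in((.09,.105),(.105,.13),(.13,.16)):
                for y in range(3):
                    pass
            xs=q[:,0];h=[(round(x,2),round(float(q[(xs>=x)&(xs<x+.02)][:,2].max()),3),round(float(np.median(q[(xs>=x)&(xs<x+.02)][:,1])),3)) for x in np.arange(.4,.75,.02) if ((xs>=x)&(xs<x+.02)).sum()>2];print(h)
    # rack brown
    hsv=cv2.cvtColor(im,cv2.COLOR_RGB2HSV)
    m=np.isfinite(P[...,2])&(P[...,2]>.025)&(P[...,2]<.04)&(abs(P[...,1])<.12)&(P[...,0]>.35)&(P[...,0]<.8)&(hsv[...,1]>90)
    q=P[m];print('rack',q.min(0).round(3),q.max(0).round(3),cv2.minAreaRect(q[:,:2].astype(np.float32)*1000))
    m=(P[...,2]>.02)&(P[...,2]<.034)&(P[...,1]<-.07)&(P[...,1]>-.35)&(P[...,0]>.35)&(P[...,0]<.8)&(hsv[...,1]<60)
    q=P[m];print('scalebase',cv2.minAreaRect(q[:,:2].astype(np.float32)*1000))
```

```text
scene jar 92 circ 431 226 r 28.4 med [0.435 0.226 0.079]
scene plate 372 circ 549 -208 r 38.2 med [ 0.553 -0.207  0.052]
scene funnel 293 circ 599 196 r 70.1 med [0.604 0.19  0.105]
scene botA 60 circ 494 8 r 104.1 med [ 0.577 -0.01   0.098]
[(np.float64(0.4), 0.11, 0.029), (np.float64(0.5), 0.127, -0.002), (np.float64(0.56), 0.109, -0.032), (np.float64(0.58), 0.108, -0.016)]
scene mug 230 circ 769 59 r 41.5 med [0.767 0.061 0.089]
scene spread 593 circ 741 -87 r 37.9 med [ 0.744 -0.085  0.12 ]
scene shaker 160 circ 427 433 r 22.3 med [0.431 0.431 0.084]
scene yel 496 circ 599 375 r 69.5 med [0.595 0.4   0.067]
rack [ 0.364 -0.049  0.025] [0.634 0.046 0.04 ] ((496.56341552734375, -1.1076698303222656), (73.66339111328125, 271.8203125), 84.93623352050781)
scalebase ((624.248046875, -178.00299072265625), (370.2289733886719, 126.95362854003906), 21.9981746673584)
side jar 78 circ 429 227 r 31.8 med [0.428 0.222 0.078]
side plate 467 circ 550 -209 r 37.4 med [ 0.549 -0.212  0.053]
side funnel 195 circ 596 196 r 70.2 med [0.587 0.192 0.102]
side bots 675 circ 483 -2 r 108.8 med [ 0.488 -0.007  0.107]
[(np.float64(0.4), 0.149, 0.001), (np.float64(0.42), 0.094, 0.006), (np.float64(0.46), 0.113, -0.006), (np.float64(0.48), 0.16, -0.01), (np.float64(0.5), 0.158, -0.008), (np.float64(0.54), 0.109, -0.02), (np.float64(0.56), 0.112, -0.022), (np.float64(0.58), 0.108, -0.015)]
side mug 176 circ 744 16 r 88.4 med [0.763 0.057 0.087]
side spread 415 circ 736 -86 r 39.1 med [ 0.736 -0.092  0.121]
rack [ 0.357 -0.054  0.025] [0.629 0.046 0.04 ] ((492.6031799316406, -3.5910263061523438), (80.34918212890625, 267.165771484375), 84.53939819335938)
scalebase ((612.6220092773438, -184.31329345703125), (348.8213806152344, 132.10809326171875), 21.9550724029541)
```

View pics/wrist0.png

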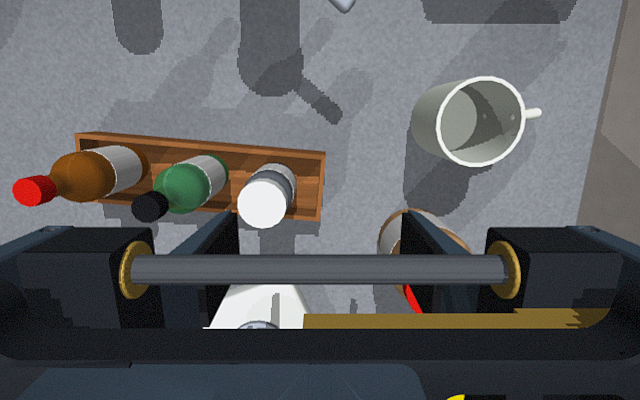

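The wrist view shows the mug at (480,115) and bottles at (80,180), (180,185) and (268,195), and only the area to the +y side of the tool is unobstructed. So I'll go to the -y side of the jar and funnel and look from close by.

```bash
python3 -m pendant '[0,0,70,0,91, -60,60,80,0,91, -115,110,80,0,91, -115,140,80,0,91, -115,140,80,0,91, -115,140,80,0,91, -115,140,80,0,91]'
python3 - <<'E'
from h import *
im,d,c=snap('wrist');save('w1',im);np.savez('pics/w1.npz',im=im,d=d,R=c['R'],t=c['t'],K=c['K'],D=c['dist_coeffs'])
P=cloud(d,c)
m=(P[...,2]>.07)&(P[...,2]<.086)&(P[...,0]<.48)&(P[...,1]>.15)
print('jar',cv2.minEnclosingCircle(P[m][:,:2].astype(np.float32)*1000),m.sum())
m=(P[...,2]>.094)&(P[...,2]<.116)&(P[...,0]>.48)&(P[...,1]>.08)&(P[...,1]<.3)
q=P[m]*1000;print('fun',cv2.minEnclosingCircle(q[:,:2].astype(np.float32)),m.sum(),q.min(0),q.max(0))
E
```

```text
t: 1.02
tool_pos: [0.5103, 0.1391, 0.2932]
ee_rot: [0.708, 0.707, -0.0, -0.0]
wrist_force: [0.5, -0.7, -1.0]
width: 0.0909
jar ((430.25445556640625, 227.67788696289062), 26.85748863220215) 641
fun ((597.3941650390625, 195.80149841308594), 68.87630462646484) 2369 [536.47663725 146.85322636  94.00624205] [652.82065554 251.98928614 108.60084971]
```

View pics/w1.png

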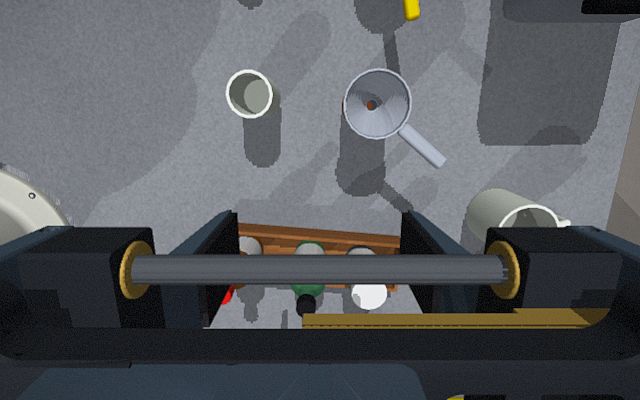

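Jar measured at (430,228) with r≈27, which matches the given size. The funnel axis is near (573.5,215) with the handle at about −39°. In the picture the jar is at (249,93), the funnel at (376,103), and the handle tip at (440,160). Now I'll grasp the jar.

```bash
python3 -m pendant '[-40,45,-30,0,91, -80,89,-80,0,91, -80,89,-130,0,91, -80,89,-175,0,91, -80,89,-210,0,91, -80,89,-240,0,91, -80,89,-256,0,91, -80,89,-256,0,91, -80,89,-256,0,91, -80,89,-256,0,40, -80,89,-256,0,40, -80,89,-256,0,40, -80,89,-256,0,40, -80,89,-256,0,40, -80,89,-256,0,40]' 30
python3 - <<'E'
from h import *
z=np.load('pics/w1.npz');c=dict(K=z['K'],dist_coeffs=z['D'],R=z['R'],t=z['t']);P=cloud(z['d'],c)
m=(P[...,2]>.094)&(P[...,2]<.116)&(P[...,0]>.48)&(P[...,1]>.08)&(P[...,1]<.3)
q=P[m]*1000
for C in [np.array([573.5,215.])]:
  for _ in range(3):
    r=np.linalg.norm(q[:,:2]-C,axis=1);rim=q[r<40];C,R=cv2.minEnclosingCircle(rim[:,:2].astype(np.float32));C=np.array(C)
    h=q[r>44];w=h.mean(0)[:2]-C;a=np.degrees(np.arctan2(w[1],w[0]));(lx,ly),(s1,s2),_a=cv2.minAreaRect(h[:,:2].astype(np.float32));print(C,R,a,r.max(),np.median(h[:,2]),s1,s2,(lx,ly),_a)
E
```

```text
t: 2.95
tool_pos: [0.4303, 0.2281, 0.0373]
ee_rot: [0.708, 0.707, -0.0, -0.0]
wrist_force: [-1.3, -0.5, 4.7]
width: 0.054
[574.12634277 214.4609375 ] 39.06221389770508 -40.51563834340627 99.51973994893957 105.81199286231141 16.09516716003418 55.743404388427734 (628.2359008789062, 168.89207458496094) 50.00136947631836
[574.18835449 213.83348083] 39.52183532714844 -40.15278268744389 98.6945237280969 105.8145925681308 16.086034774780273 55.18634796142578 (628.4656982421875, 168.74325561523438) 49.906776428222656
[574.82769775 214.29301453] 39.7041015625 -40.76555370263522 98.26305262645171 105.80836520485323 16.086034774780273 54.08173751831055 (628.8882446289062, 168.38754272460938) 49.906776428222656
```

```bash
python3 -m pendant '[0,0,30,0,40, 0,0,80,0,40, 0,0,130,0,40, 0,0,180,0,40, 0,0,190,0,40, 10,-35,190,0,40, 22,-80,190,0,40, 34,-125,190,0,40, 47,-170,190,0,40, 59,-215,190,0,40, 72,-260,190,0,40, 84,-305,190,0,40, 96,-350,190,0,40, 108,-395,190,0,40, 116,-420,190,0,40, 119,-436,190,0,40, 119,-436,190,0,40, 119,-436,150,0,40, 119,-436,110,0,40, 119,-436,100,0,40]'
python3 - <<'E'
from h import *
for n in('scene','side'):
    im,d,c=snap(n);P=cloud(d,c)
    save(n+'2',cv2.resize(im[150:300,200:400],None,fx=3,fy=3) )
    m=(P[...,2]>.1)&(P[...,2]<.115)&(abs(P[...,0]-.55)<.05)&(abs(P[...,1]+.208)<.04);print(n,m.sum(),P[m].min(0).round(3) if m.any() else'',P[m].max(0).round(3) if m.any() else '')
print(robot.get_obs()['tool_pos'],robot.get_obs()['width'],robot.get_obs()['wrist_force'])
E
```

```text
t: 5.45
tool_pos: [0.5478, -0.206, 0.1354]
ee_rot: [0.707, 0.707, -0.001, -0.002]
wrist_force: [-0.3, 0.2, -1.6]
width: 0.0539
scene 55 [ 0.543 -0.224  0.1  ] [ 0.576 -0.179  0.115]
side 83 [ 0.52  -0.234  0.1  ] [ 0.571 -0.207  0.115]
[ 0.54892604 -0.20691725  0.13710551] 0.05369324133313031 [ 1.40941866 -0.18671168 -1.77967928]
```

View pics/side2.png

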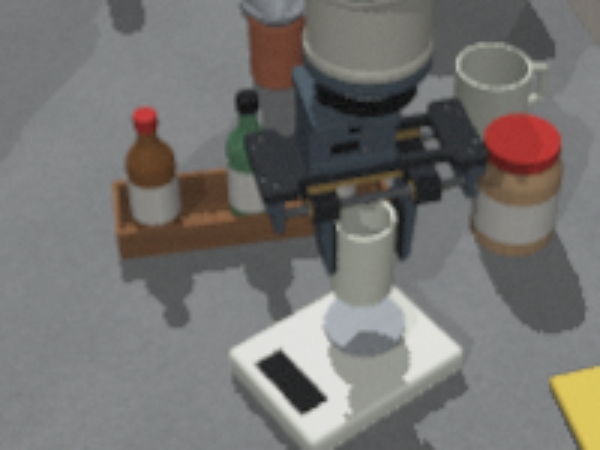

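The jar is upright in the gripper, directly above the plate. I'll lower it slowly.

```bash
python3 -m pendant '[0,-1,-15,0,40, 0,-1,-30,0,40, 0,-1,-40,0,40, 0,-1,-44,0,40, 0,-1,-46,0,40, 0,-1,-46,0,40, 0,-1,-46,0,40]'
```

```text
t: 6.42
tool_pos: [0.5491, -0.208, 0.0914]
ee_rot: [0.707, 0.707, -0.001, -0.001]
wrist_force: [-0.2, -0.2, -2.0]
width: 0.0535
```

```bash
python3 -m pendant '[0,0,-1,0,40, 0,0,-2,0,40, 0,0,-2,0,40, 0,0,-2,0,40]'; python3 -m pendant '[0,0,-0.5,0,40, 0,0,-0.5,0,40]'
```

```text
t: 6.92
tool_pos: [0.5491, -0.208, 0.0894]
ee_rot: [0.707, 0.707, -0.001, -0.001]
wrist_force: [-0.1, -0.0, -2.3]
width: 0.0534
t: 7.18
tool_pos: [0.5491, -0.208, 0.0893]
ee_rot: [0.707, 0.707, -0.001, -0.001]
wrist_force: [-2.8, 1.2, 5.6]
width: 0.0535
```

The wrist force shows contact, so I'll release, rise straight up and check.

```bash
python3 -m pendant '[0,0,0,0,60, 0,0,0,0,75, 0,0,0,0,91, 0,0,0,0,91, 0,0,0,0,91, 0,0,0,0,91, 0,0,40,0,91, 0,0,90,0,91, 0,0,150,0,91, 0,0,195,0,91, 0,-60,195,0,91, 0,-85,195,0,91, 0,-85,195,0,91, 0,-85,195,0,91]'
python3 - <<'E'
from h import *
for n in('wrist','scene','side'):
    im,d,c=snap(n);P=cloud(d,c)
    if n=='wrist':save('w3',im)
    sel=(abs(P[...,0]-.55)<.06)&(abs(P[...,1]+.208)<.05)
    for k,a,b in(('jar',.124,.14),('plate',.046,.058)):
        m=sel&(P[...,2]>a)&(P[...,2]<b)
        if m.sum()>4: print(n,k,m.sum(),cv2.minEnclosingCircle(P[m][:,:2].astype(np.float32)*1000),np.median(P[m][:,2]))
E
```

```text
t: 8.93
tool_pos: [0.5489, -0.2922, 0.2838]
ee_rot: [0.707, 0.707, -0.0, -0.001]
wrist_force: [-0.4, -0.2, 0.3]
width: 0.0907
wrist jar 773 ((549.12744140625, -208.04257202148438), 26.8743896484375) 0.1318946100839334
wrist plate 894 ((550.816162109375, -209.25662231445312), 35.83552169799805) 0.05612530530087706
scene jar 117 ((550.0463256835938, -204.7786407470703), 28.43182373046875) 0.13030097281437758
scene plate 155 ((552.4921875, -206.82510375976562), 35.17473602294922) 0.051654869194824066
side jar 172 ((548.5186157226562, -208.6977081298828), 28.15489387512207) 0.130956855832158
side plate 187 ((549.41259765625, -210.83834838867188), 35.79779815673828) 0.05336590306381862
```

View pics/w3.png

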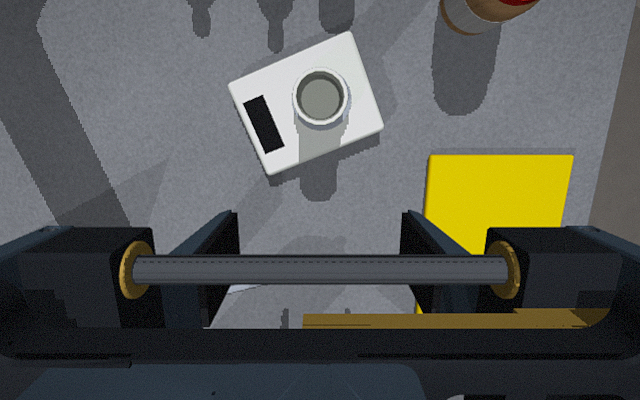

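The jar stands upright at (549,−208), with the plate centre at (550.5,−209), so it is about 2 mm off. In the picture the mouth is at (320,96). Now the funnel handle.

```bash
python3 -m pendant '[5,40,0,10,91, 15,90,0,20,91, 25,145,0,30,91, 35,200,0,40,91, 45,255,0,50,91, 55,310,0,50,91, 65,365,0,50,91, 75,420,0,50,91, 80,450,0,50,70, 80,460,0,50,70, 80,460,-30,50,70, 80,460,-70,50,70, 80,460,-70,50,70, 80,460,-70,50,70]'
python3 - <<'E'
from h import *
im,d,c=snap('side');P=cloud(d,c);save('s4',cv2.resize(im[90:240,200:400],None,fx=3,fy=3))
im,d,c=snap('wrist');save('w4',im)
print(robot.get_obs()['joint_positions'])
E
```

```text
t: 10.82
tool_pos: [0.6297, 0.1677, 0.2158]
ee_rot: [0.342, 0.94, -0.001, -0.0]
wrist_force: [-0.5, -0.1, 0.1]
width: 0.0705
[ 1.69399800e-01  5.30194899e-01  1.27114819e+00 -8.74075023e-04
  1.33958247e+00 -7.03224193e-01]
```

View pics/s4.png

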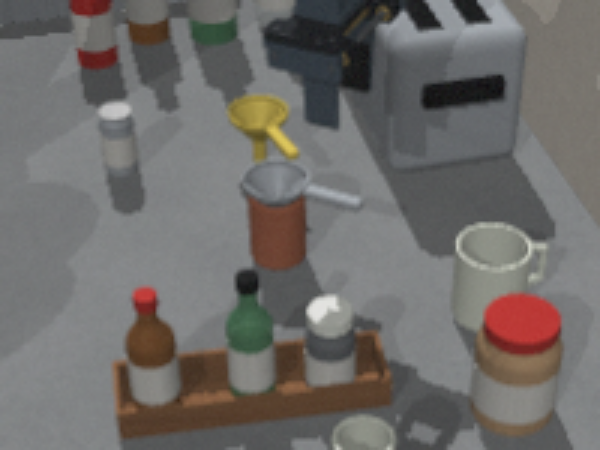

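Fingers are straddling above the handle, and the funnel is unmoved. Before descending I'll check the toaster's clearance to the gripper body.

Run:
```python
from h import *
z=np.load('pics/scene0.npz');c=dict(K=z['K'],dist_coeffs=z['D'],R=z['R'],t=z['t']);P=cloud(z['d'],c)
s=P[230:340,430:580];m=(s[...,2]>.05)&(s[...,2]<.3)
q=s[m];g=q-[.63,.168,0];u=np.array([.643,.766]);v=np.array([.766,-.643])
print(q.min(0),q.max(0)); a=g[:,:2]@u;b=g[:,:2]@v
k=abs(b)<.05;print('min along jaw',a[k].min() if k.any() else None, 'min dist',np.linalg.norm(g[:,:2],axis=1).min())
```

```text
[0.61354576 0.3010446  0.05002231] [0.9081142  0.58086313 0.19262704]
min along jaw 0.19021733113698142 min dist 0.19040386849296154
```

```bash
python3 -m pendant '[0,0,-40,0,70, 0,0,-80,0,70, 0,0,-110,0,70, 0,0,-128,0,70, 0,0,-135,0,70, 0,0,-135,0,70, 0,0,-135,0,40, 0,0,-135,0,10, 0,0,-135,0,5, 0,0,-135,0,5, 0,0,-135,0,5, 0,0,-135,0,5, 0,0,-135,0,5, 0,0,-135,0,5]' 40
```

```text
t: 12.68
tool_pos: [0.63, 0.1679, 0.0812]
ee_rot: [0.342, 0.94, -0.0, 0.0]
wrist_force: [0.4, -0.7, -0.2]
width: 0.0156
```

```bash
python3 -m pendant '[0,0,5,0,5, 0,0,15,0,5, 0,0,35,0,5, 0,0,65,0,5, 0,0,100,0,5, 0,0,135,0,5, 0,0,160,0,5, 0,0,168,0,5, 0,0,168,0,5, 0,0,168,0,5]'
python3 - <<'E'
from h import *
o=robot.get_obs();t=o['tool_pos'];print(t,o['width'],o['wrist_force'])
A=[]
for n in('scene','side'):
    im,d,c=snap(n);P=cloud(d,c)
    ex=t[:2]+.074*np.array([-.766,.643])
    r=np.linalg.norm(P[...,:2]-ex,axis=2)
    m=(r<.05)&(P[...,2]>.18)&(P[...,2]<.29);q=P[m]*1000
    up=q[q[:,2]>255];sp=q[(q[:,2]<230)]
    print(n,len(q),'zmin/max',q.min(0).round(),q.max(0).round(),'rim',cv2.minEnclosingCircle(up[:,:2].astype(np.float32)) if len(up)>4 else len(up),'sp',sp.mean(0) if len(sp) else 0,'exp',ex*1000)
    A.append(cv2.resize(im[60:240,200:460] if n=='side' else im[80:260,300:560],(520,360)))
save('a5',np.vstack(A)[:600] if 0 else np.hstack([cv2.resize(a,(400,277)) for a in A]))
E
```

```text
t: 13.92
tool_pos: [0.6295, 0.1678, 0.248]
ee_rot: [0.342, 0.94, -0.001, -0.0]
wrist_force: [0.2, 0.3, -0.4]
width: 0.0156
[0.6294574  0.16780605 0.24795183] 0.015579940897623835 [ 0.20997385  0.29732703 -0.40386136]
scene 64 zmin/max [544. 203. 198.] [607. 244. 274.] rim ((576.247314453125, 222.10581970214844), 35.20989227294922) sp [578.05567963 212.68083961 216.4315236 ] exp [572.77339574 215.38805334]
side 325 zmin/max [533. 175. 201.] [608. 256. 276.] rim ((577.4025268554688, 212.6884002685547), 44.56691360473633) sp [568.40103329 209.13565538 215.28746082] exp [572.77339574 215.38805334]
```

View pics/a5.png

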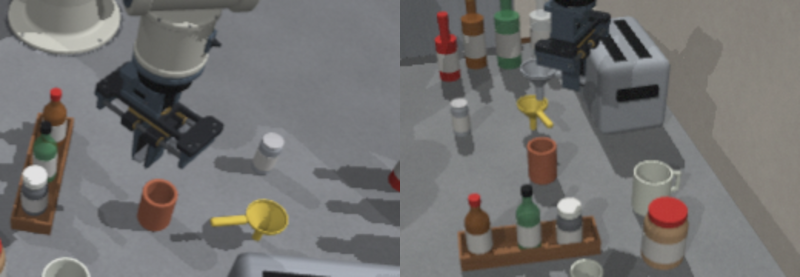

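The funnel is held upright with its spout end at z≈0.200, as expected, and the spout is about (−57,+47) from the TCP. I'll carry it over the bottles and stop above the jar.

```bash
python3 -m pendant '[-1,-15,0,0,5, -3,-45,0,0,5, -5,-85,0,0,5, -7,-125,0,0,5, -9,-165,0,0,5, -11,-205,0,0,5, -13,-245,0,0,5, -15,-285,0,0,5, -18,-325,0,0,5, -20,-365,0,0,5, -22,-395,0,0,5, -24,-415,0,0,5, -24,-423,0,0,5, -24,-423,0,0,5, -24,-423,0,0,5, -24,-423,0,0,5]'
python3 - <<'E'
from h import *
o=robot.get_obs();t=o['tool_pos'];print(t,o['width'],o['wrist_force'])
A=[]
for n in('scene','side'):
    im,d,c=snap(n);P=cloud(d,c)
    np.savez(f'pics/{n}6.npz',im=im,d=d,R=c['R'],t=c['t'],K=c['K'],D=c['dist_coeffs'])
    uv,_=cv2.projectPoints(np.array([[.5495,-.208,.2],[.5495,-.208,.132]]),cv2.Rodrigues(np.array(c['R']))[0],np.array(c['t']),np.array(c['K']),np.array(c['dist_coeffs']));print(n,uv.ravel())
    x,y=uv[0,0].astype(int);print('origin',x-50,y-50);A.append(cv2.resize(im[y-50:y+50,x-50:x+50],(400,400),interpolation=0))
save('a6',np.hstack(A))
E
```

```text
t: 16.02
tool_pos: [0.6057, -0.2543, 0.2481]
ee_rot: [0.341, 0.94, -0.001, -0.0]
wrist_force: [0.2, 0.3, -0.7]
width: 0.0158
[ 0.60572483 -0.25431847  0.24814793] 0.015822952520642978 [ 0.15156538  0.2754524  -0.72368409]
scene [249.65412316 158.10924305 252.76650738 174.53492888]
origin 199 108
side [321.5238269  215.85640773 321.09575106 235.44889911]
origin 271 165
```

View pics/a6.png

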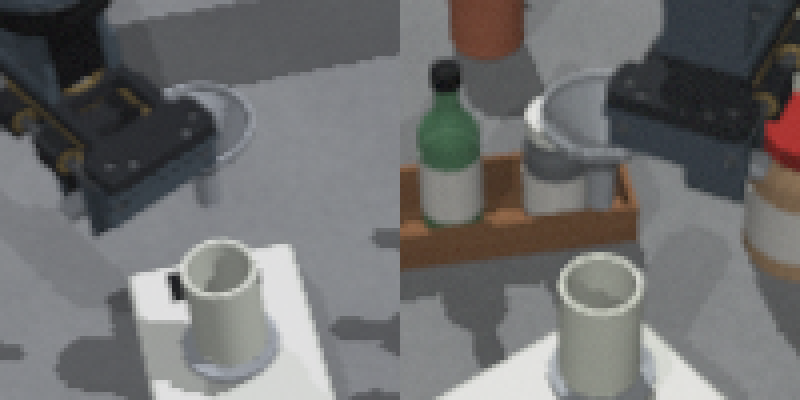

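Both views show the spout end clear of the gripper: scene at (207,203) and side at (600,206) in the picture, with the mouth at (220,267) and (600,283). I'll compute the spout offset relative to the mouth.

Run:
```python
from h import *
for n,o,s,j in(('scene',(199,108),(207.5,203),(220,267)),('side',(271,165),(200,206),(200,283))):
    z=np.load(f'pics/{n}6.npz');c=dict(K=z['K'],dist_coeffs=z['D'],R=z['R'],t=z['t']);P=cloud(z['d'],c)
    f=lambda p:(o[0]+p[0]/4-.5,o[1]+p[1]/4-.5)
    S=ray([f(s)],c,.2)[0]*1000;J=ray([f(j)],c,.132)[0]*1000;print(n,'spout',S.round(1),'mouth',J.round(1),'diff',(S-J).round(1))
    C=-c['R'].T@c['t'].ravel()
    r=np.linalg.norm(P[...,:2]-[.5495,-.208],axis=2)
    q=P[(r<.02)&(P[...,2]>.195)&(P[...,2]<.226)]
    if len(q):
        w=q.mean(0)[:2];v=w-C[:2];v/=np.linalg.norm(v);print('  cloud',len(q),(w+v*.007)*1000,q[:,2].min())
    k=P[(r<.04)&(P[...,2]>.126)&(P[...,2]<.138)];print('  jar',cv2.minEnclosingCircle(k[:,:2].astype(np.float32)*1000),np.percentile(k[:,2],90))
```

```text
scene spout [ 549.8 -206.   200. ] mouth [ 548.3 -206.2  132. ] diff [ 1.5  0.2 68. ]
  cloud 37 [ 546.32039439 -204.21936742] 0.20005008983720635
  jar ((549.109619140625, -206.43417358398438), 28.89215087890625) 0.1335124133330162
side spout [ 547.  -207.8  200. ] mouth [ 548.2 -206.9  132. ] diff [-1.3 -0.9 68. ]
  cloud 50 [ 546.93621565 -204.55416092] 0.20286932053111745
  jar ((547.6529541015625, -207.54808044433594), 28.699993133544922) 0.13437740696823222
```

The spout is within about 2 mm of the mouth axis. I'll lower it to roughly 11 mm above the rim.

```bash
python3 -m pendant '[0,0,-8,0,5, 1,-1,-20,0,5, 1,-1,-33,0,5, 1,-1,-44,0,5, 1,-1,-52,0,5, 1,-1,-56,0,5, 1,-1,-57,0,5, 1,-1,-57,0,5, 1,-1,-57,0,5, 1,-1,-57,0,5]'
python3 - <<'E'
from h import *
o=robot.get_obs();t=o['tool_pos'];print(t,o['width'],o['wrist_force'],abs(o['joint_vel']).max())
A=[]
for n in('scene','side'):
    im,d,c=snap(n);P=cloud(d,c)
    np.savez(f'pics/{n}7.npz',im=im,d=d,R=c['R'],t=c['t'],K=c['K'],D=c['dist_coeffs'])
    x,y=(252,170) if n=='scene' else (321,230);print('origin',x-33,y-33);A.append(cv2.resize(im[y-33:y+33,x-33:x+33],(396,396),interpolation=0))
    r=np.linalg.norm(P[...,:2]-[.5495,-.208],axis=2)
    q=P[(r<.02)&(P[...,2]>.139)&(P[...,2]<.17)];C=-np.array(c['R']).T@np.array(c['t']).ravel()
    w=q.mean(0)[:2];v=w-C[:2];v/=np.linalg.norm(v);print('  cloud',len(q),(w+v*.007)*1000,q[:,2].min())
    k=P[(r<.04)&(P[...,2]>.126)&(P[...,2]<.137)];print('  jar',cv2.minEnclosingCircle(k[:,:2].astype(np.float32)*1000))
save('a7',np.hstack(A))
E
```

```text
t: 17.38
tool_pos: [0.6068, -0.2557, 0.1914]
ee_rot: [0.342, 0.94, -0.001, -0.0]
wrist_force: [0.2, -0.1, -1.1]
width: 0.016
[ 0.60677188 -0.25565426  0.19142231] 0.015995970145277538 [ 0.15091717 -0.08146824 -1.08637714] 0.0025689261215608526
origin 219 137
  cloud 35 [ 547.54827018 -204.71009619] 0.143145766697046
  jar ((549.9176635742188, -204.1048126220703), 28.320960998535156)
origin 288 197
  cloud 43 [ 548.47048828 -206.1027367 ] 0.145798092540254
  jar ((546.9889526367188, -208.58145141601562), 27.640291213989258)
```

View pics/a7.png

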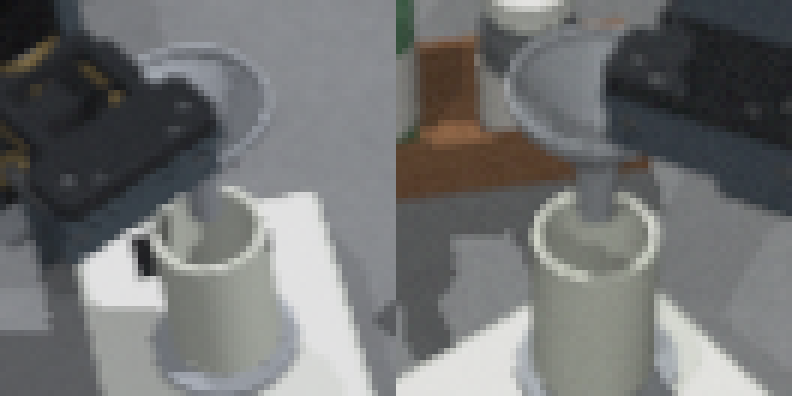

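Spout end is at (205,215) and (597,215) in the picture, with mouth centres at (212,230) and (596,237). A last ray check, then I'll hand in if it agrees.

Run:
```python
from h import *
for n,o,s,j in(('scene',(219,137),(205,216),(212,230)),('side',(288,197),(201,215),(200,237))):
    z=np.load(f'pics/{n}7.npz');c=dict(K=z['K'],dist_coeffs=z['D'],R=z['R'],t=z['t'])
    f=lambda p:(o[0]+p[0]/6-.5,o[1]+p[1]/6-.5)
    S=ray([f(s)],c,.144)[0]*1000;J=ray([f(j)],c,.132)[0]*1000;print(n,S.round(1),J.round(1),(S-J).round(1))
```

```text
scene [ 552.  -206.3  144. ] [ 550.2 -204.8  132. ] [ 1.8 -1.4 12. ]
side [ 548.9 -208.6  144. ] [ 548.3 -209.7  132. ] [ 0.5  1.  12. ]
```

Both views put the spout within about 2.5 mm of the mouth axis, 11–12 mm above the rim. Handing in.

```bash
python3 -c "
from workcell import robot
print(robot.close_job()); o=robot.get_obs(); print(o['t'],o['tool_pos'],o['width'])"
```

```text
the job is handed in; nothing more can be done
None
the job is handed in; nothing more can be done
```

I placed the jar on the scale plate and let go. I then lifted the funnel out by its handle, carried it over the bottles and handed the job in at about 17.5 s of the 67 s allowed. The hand-in gave no verdict.

**Jar:** After release it stood upright, 2–3 mm from the plate's centre in all three cameras. Its rim measured 0.130–0.132 m above the counter, against 0.132 m expected.

**Funnel:** It is held upright and still; finger opening is 16 mm on the 16 mm handle. Casting rays in both fixed views put the spout 1–2.5 mm off the mouth's centre line. Its lower end is 11–13 mm above the rim.

**Disagreement:** The rougher depth-point estimates put the spout 2–3 mm off the mouth's centre in each view, in different directions. That is within the 8 mm allowed. I saw no sign of contact between funnel and jar.

**Bystanders:** They looked undisturbed in the pictures I took, but I did not measure their positions again at the end.

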